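# Find the flywheel's heavy side by feel

## Task

The small-engine flywheel on the balancing stand has a heavy side that cannot be seen. Pinch its handle lightly (the thin plastic sleeve must not be crushed), turn the flywheel slowly with it at least as far as the opposite side from where the handle started, feel from the effort where the heavy side is, and then turn the heavy side straight down and finish still holding the handle there. Leave everything lying around the stand alone.

Things in the scene. Friction and masses are not known exactly. Their poses are not given: they have to be found in the camera images.
- stand: Grey balancing stand, fixed. Origin on the bench top under it; the handle sticks out along its -x, z up. Base plate 14 mm thick, x -65 to 115, y -110 to 110 mm. The axle is level, along x, at y 0, 165 mm above the bench. The flywheel, 148 mm across and 34 mm thick, with fins 10 mm proud of its face, has its front face at x -30 mm; a pedestal stands behind it.
- hub (a point): Centre of the flywheel's front face, on the axle (x -30, y 0, z 165 mm in the stand's frame). The flywheel turns without end either way and stays wherever it is left: turning takes a steady friction of about 0.22 N m, the same both ways. When turning stops with the handle still held, about the same effort stays on the hand.
- handle_grip (a point): Point to pinch, on the handle's centre line, 85 mm in front of the face. Black plastic sleeve, 20 mm across, turning freely on its pin, parallel to the axle and 50 mm from it, 20 to 115 mm in front of the face. Pinched from above it can be led round the whole circle with the gripper pointing down. About 30 to 40 N a finger is right; over 120 N in all (both fingers together) crushes it.
- counter (a point): Small round steel weight on the flywheel's face, 25 mm across, 50 mm from the axle, opposite the handle: it only balances the handle. The heavy side is a hidden lump at any angle to the handle, worth 0.13 to 0.2 N m when level with the axle: turning is harder while it goes up, easier while it goes down. This point: its centre at the face.
- flywheel (a joint): Angle of the flywheel, rad: 0 with the handle straight up, growing clockwise as seen from the handle's side (looking along the stand's +x), so pi/2 has the handle towards the stand's -y side. It must never be spun faster than 6 rad/s (about one turn a second).
- spare: Spare aluminium flywheel without handle, 128 mm across, 32 mm high, lying flat beside the stand; bystander.
- wrench: Steel wrench, 190 mm, lying; bystander.
- driver: Screwdriver, 200 mm, lying; bystander.
- spray: White spray can, 66 mm across, 180 mm high, standing; bystander.
- jar: Glass jar, 72 mm across, 90 mm high, standing; bystander.
- collar: Dark steel collar, 48 mm across, 16 mm high, lying on the bench in front of the base plate; bystander.

How it is judged:
By the outcome, as a careful person would: the job done as asked, in the order asked, and still so for the second after the job is handed in, while the arm keeps its last pose, push and grip.
It also fails if it takes over 69 s, if anything falls off the work surface, if the arm or the gripper's body presses on something with over 40 N, if the wrist force passes 120 N, or if a joint passes its speed limit or range.

## Robot

A 7-joint arm with a two-finger parallel gripper is mounted at the origin on the work surface. World frame = base frame: x ahead of the robot, y to its left, z up, the work surface at z = 0. Lengths are in m, angles in rad, forces in N, time in s.
With the tool pointing down it reaches from about 0.35 to 0.9 m from the base axis. Payload 8.1 kg.
Tool frame: the origin (TCP) lies at the centre of the arm's flange, where the gripper is bolted on; the fingertips stand 178 mm ahead of it and the grasp point (between the pads) lies 159 mm ahead of it; z points along the fingers, y is the line along which they close (so a half turn about z gives the same grasp; the last joint's range is limited). The gripper opens to 92 mm and grips with 3 to 60 N. Pads are 19 mm wide; open, the fingers measure 130 mm over their backs; the gripper's body (75 mm by 190 mm) begins 47 mm behind the grasp point.
Start: joints at [1.095, 0.434, 0.025, 1.573, -0.012, 1.134, -0.075], TCP at [0.228, -0.582, 0.405] pointing down, gripper open.
Joint ranges: [-2.62, 2.62], [-0.44, 2.09], [-1.27, 1.32], [0.08, 2.57], [-1.32, 4.46], [0.12, 2], [-2.74, 2.74]. Speed limits (rad/s): [2.22, 2.22, 3.01, 3.01, 3.14, 3.14, 3.14].

## Interface

Orientations are given as a rotation vector (axis times angle).
In Python, from cell import arm gives the robot as it stands. The module is installed in compiled form; this text tells all that it offers.
- The arm moves only by the shell command python3 -m inch 'ROWS' [FORCE]. ROWS is text: rows parted by semicolons, each of 5 numbers parted by spaces: the shift along the tool's x, y, z in m, then the turn about the tool's z in rad, then the finger opening in m, from 0 to 0.0918. In form: x y z roll fingers; .... A call has 1 to 5 rows; each row is the pose to reach, as a shift and turn from the pose commanded when the call began, along the tool's axes at that moment; what a row does not reach only later rows make up. A row lasts 1/10 s, in which the tool goes at most 50 mm and 8.59 degrees, less where a joint would pass 70% of its speed; a pose out of reach is approached as far as the arm can. A call with a gripper value outside its range is refused whole. The fingers move at their own pace and stop on an object; FORCE is the grip in N (left out, the last holds). Time passes only in rows, so rows that repeat a pose let the fingers close. It gives the time, the measured TCP pose, the force, the opening and the grip force at its end, in the units of the state.
- arm.observe(): the state, without advancing time (a new reading comes with each control period).
- arm.get_image(name): name is "side" or "top" or "wrist"; returns the picture (480x640x3 uint8, red, green, blue); there is no depth.
- arm.get_calibration(name): a dict with "intrinsics" (3x3 intrinsics, pixels), "pose" (4x4, takes a point from camera to world coordinates). Camera axes: x right, y up, looking along -z (the intrinsics and any distortion apply to the point x, -y, -z); pixel columns grow to the right and rows downward; lengths in m; the calibration is good to about 2 mm. The wrist camera is an equidistant fisheye: a pixel r from the principal point sees the ray r / f radians off the axis. A picture is of the moment at which its call begins: read the wrist's pose just before it. get_calibration takes no time and is no camera call; for the wrist camera it gives the pose at the moment of the call.
- arm.sign_off(): hands the job in; it is judged then, once.
Trained networks look in the newest picture that a camera, given by its name, has taken for a name from the list of things; names that differ only in an ending like _2 or _b are one class to them, and where a whole thing is asked for, a point or a joint stands for the part that bears it (a point fixed in the world has none). Each returns a list of dicts, best first, with "conf" (0 to 1); they miss things now and then, are a little off and sometimes report something else, mostly with a low value. They report only what shows in the picture. A call takes as long as a camera call.
- arm.look_for(camera, query): "point" ([row, column] in pixels, amid what is visible of it).
- arm.silhouettes(camera, query): "region" (480x640 bool, what is visible of it) and "point" ([row, column] in pixels, amid what is visible of it).
- arm.place_of(camera, query): "point" ([row, column] in pixels: a listed point, or the origin of a listed thing).
The state is a dict: "clock": time; "joints": joint angles; "dq": joint speeds; "joint_efforts": joint torques, N m; "position": TCP position; "ee_rot": TCP orientation; "force": force on the tool from outside, world axes, zero at the start; "ft_torque": the same for the moment, N m; "width": opening from 0.0 (shut) to 1.0 (fully open); "gripper_force": force on a finger pad.
Only numpy, scipy, OpenCV 4.12 (cv2) and the standard library are available. Lean on these libraries where they do the work, as an engineer would, in place of code of your own. Each camera call takes 0.05 s, during which the arm holds its last target. There are 200 camera calls.

## Working session

There is one attempt and no reset: what is moved stays moved. The work goes in short steps, Python scripts to look and compute and a shell command to move; the robot and the scene stay as the last step left them, time stands still between calls to the robot, and variables do not carry over. Pictures are saved under pics/ and viewed, at most 10 in all, crops included, and the job is handed in when it is done.

```bash
mkdir -p pics; cat > h.py <<'E'
import numpy as np, cv2
from cell import arm
def ray(cam,p,cal=None):
    c=cal or arm.get_calibration(cam);K=np.array(c["intrinsics"]);T=np.array(c["pose"])
    a=(p[1]-K[0,2])/K[0,0];b=(p[0]-K[1,2])/K[1,1]
    if cam=="wrist":
        r=np.hypot(a,b);s=np.sin(r)/r if r>1e-9 else 1;d=np.array([a*s,-b*s,-np.cos(r)])
    else: d=np.array([a,-b,-1.])
    d=T[:3,:3]@d
    return T[:3,3],d/np.linalg.norm(d)
def tri(rs):
    A=np.zeros((3,3));B=np.zeros(3)
    for o,d in rs:
        M=np.eye(3)-np.outer(d,d);A+=M;B+=M@o
    x=np.linalg.solve(A,B)
    return x,[np.linalg.norm((np.eye(3)-np.outer(d,d))@(x-o)) for o,d in rs]
def atz(r,z): o,d=r;return o+d*(z-o[2])/d[2]
E
python3 - <<'E'
from h import *
s=arm.observe();print(s)
for c in("side","top"):
    im=arm.get_image(c);cv2.imwrite(f"pics/{c}0.png",im[:,:,::-1])
    print(c,np.array(arm.get_calibration(c)["pose"]).round(3).tolist())
R={}
for q in("stand","hub","handle_grip","counter"):
    R[q]={}
    for c in("side","top"):
        l=arm.place_of(c,q);print(q,c,[(np.round(x["point"]).tolist(),round(x["conf"],2)) for x in l[:3]])
        if l:R[q][c]=ray(c,l[0]["point"])
    if len(R[q])==2:print(q,tri(list(R[q].values())))
print(arm.observe()["clock"])
E
```

```text
{'clock': 0.0, 'joints': array([ 1.09541324,  0.43522942,  0.02499751,  1.57409397, -0.01158649,
        1.13398269, -0.07511395]), 'dq': array([-7.37154704e-05, -1.57820925e-03, -2.66967951e-04, -7.76012484e-04,
        5.39369889e-04,  7.24125991e-04,  5.06526907e-04]), 'joint_efforts': array([-1.70677442e-03, -6.67854953e+01,  9.84125398e-01, -3.14468014e+01,
       -6.03558705e-02,  4.30448726e-02,  2.30206979e-04]), 'position': array([ 0.22750464, -0.58187891,  0.40394225]), 'ee_rot': array([-3.08573094e+00, -5.81748492e-01,  7.08648535e-04]), 'force': array([-0.5001696 , -0.05226255,  0.19242539]), 'ft_torque': array([-0.00286134,  0.00575102,  0.01078191]), 'gripper_force': 0.0, 'width': 1.0071679344976512}
side [[-0.752, 0.42, -0.508, 0.085], [-0.659, -0.479, 0.58, 0.611], [-0.0, 0.771, 0.637, 0.772], [0.0, 0.0, 0.0, 1.0]]
top [[-0.023, 0.992, -0.123, 0.485], [-1.0, -0.023, 0.002, 0.049], [-0.001, 0.123, 0.992, 1.09], [0.0, 0.0, 0.0, 1.0]]
stand side [([243.0, 340.0], 0.86)]
stand top [([218.0, 378.0], 0.92)]
stand (array([ 0.6626496 , -0.09579948,  0.00587908]), [np.float64(0.006304170137143898), np.float64(0.006304170137144053)])
hub side [([184.0, 354.0], 0.68)]
hub top [([218.0, 395.0], 0.69)]
hub (array([ 0.63741604, -0.10666325,  0.1621355 ]), [np.float64(0.003824835609377612), np.float64(0.0038248356093775514)])
handle_grip side [([185.0, 387.0], 0.82)]
handle_grip top [([261.0, 394.0], 0.69)]
handle_grip (array([ 0.55321417, -0.09370752,  0.20505179]), [np.float64(0.004963683434382378), np.float64(0.004963683434382253)])
counter side [([192.0, 357.0], 0.58)]
counter top [([218.0, 408.0], 0.68)]
counter (array([ 0.64633678, -0.13630359,  0.12547283]), [np.float64(0.0006438913856776556), np.float64(0.0006438913856779414)])
0.5
```

View pics/side0.png

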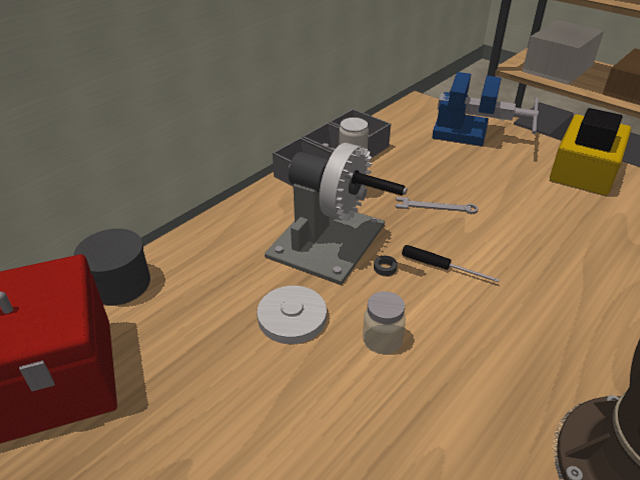

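View pics/top0.png

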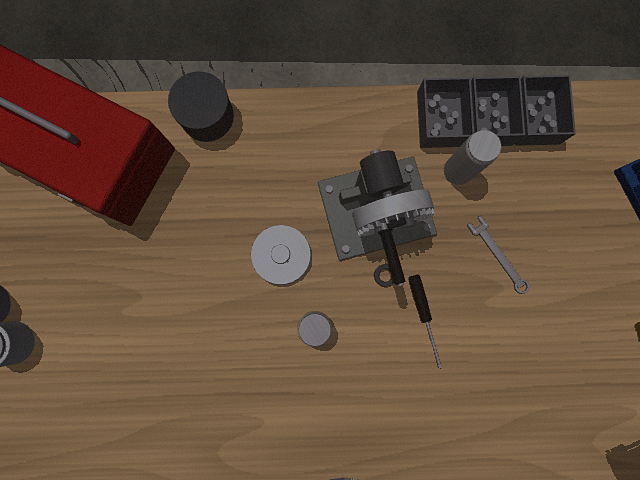

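Side and top pictures: the handle (grip at about side 185,387 and top 261,394) is raised to the stand's +y side. The stand is yawed about +15° and the area above the handle is clear. I'll go to a hover over the grip.

```bash
python3 -m inch '0.036 -0.025 -0.015 0 0.09; 0.072 -0.05 -0.03 0 0.09; 0.108 -0.075 -0.045 0 0.09; 0.144 -0.1 -0.06 0 0.09; 0.18 -0.126 -0.07 0 0.09'
python3 -m inch '0.036 -0.025 0 0 0.09; 0.072 -0.05 0 0 0.09; 0.108 -0.075 0 0 0.09; 0.144 -0.1 0 0 0.09; 0.18 -0.126 0 0 0.09'
python3 -m inch '0.04 -0.028 0 0.03 0.09; 0.08 -0.056 0 0.06 0.09; 0.121 -0.084 0 0.09 0.09; 0.121 -0.084 0 0.115 0.09; 0.121 -0.084 0 0.115 0.09'
python3 - <<'E'
from h import *
s=arm.observe();print(s["position"],s["ee_rot"],s["force"],s["clock"])
W=arm.get_calibration("wrist");im=arm.get_image("wrist");cv2.imwrite("pics/w1.png",im[:,:,::-1])
print(np.array(W["pose"]).round(3).tolist(), W["intrinsics"])
for q in("hub","handle_grip","counter","stand","flywheel"):
    l=arm.place_of("wrist",q);print(q,[(np.round(x["point"]).tolist(),round(x["conf"],2)) for x in l[:3]])
    if l and q in("handle_grip","hub","counter"):
        for z in (.165,.2,.205,.21):print(z,atz(ray("wrist",l[0]["point"],W),z))
E
```

```text
clock: 1.0
position: [0.3502, -0.3977, 0.476]
ee_rot: [3.086, 0.582, 0.001]
force: [1.1, -0.2, -0.2]
width: 0.98
gripper_force: 0.0
clock: 1.5
position: [0.4718, -0.2148, 0.475]
ee_rot: [3.087, 0.582, 0.001]
force: [0.8, -0.8, -0.2]
width: 0.979
gripper_force: 0.0
clock: 2.0
position: [0.5537, -0.0927, 0.4745]
ee_rot: [-3.115, -0.408, 0.001]
force: [-1.1, -0.6, -0.4]
width: 0.984
gripper_force: 0.0
[ 0.55366805 -0.09268363  0.47445398] [-3.11479724e+00 -4.07835754e-01  6.54397584e-04] [-1.09291581 -0.55673427 -0.39071825] 2.0
[[0.256, 0.936, 0.24, 0.618], [-0.967, 0.248, 0.064, -0.076], [0.0, -0.249, 0.969, 0.454], [0.0, 0.0, 0.0, 1.0]] [[371.64829954   0.         319.97091731]
 [  0.         371.64829954 237.67124574]
 [  0.           0.           1.        ]]
hub [([130.0, 363.0], 0.79)]
0.165 [ 0.63712612 -0.10536966  0.165     ]
0.2 [ 0.63475454 -0.1018236   0.2       ]
0.205 [ 0.63441574 -0.10131702  0.205     ]
0.21 [ 0.63407694 -0.10081044  0.21      ]
handle_grip [([250.0, 318.0], 0.8)]
0.165 [ 0.53567798 -0.09651835  0.165     ]
0.2 [ 0.5455843  -0.09404353  0.2       ]
0.205 [ 0.54699949 -0.09368999  0.205     ]
0.21 [ 0.54841467 -0.09333644  0.21      ]
counter [([137.0, 391.0], 0.83)]
0.165 [ 0.63803559 -0.12755666  0.165     ]
0.2 [ 0.63555393 -0.12132539  0.2       ]
0.205 [ 0.63519941 -0.12043521  0.205     ]
0.21 [ 0.63484489 -0.11954503  0.21      ]
stand [([132.0, 363.0], 0.36)]Traceback (most recent call last):
  File "<stdin>", line 6, in <module>
ValueError: it knows: collar, counter, driver, handle_grip, hub, jar, spare, spray, stand, wrench
```

View pics/w1.png

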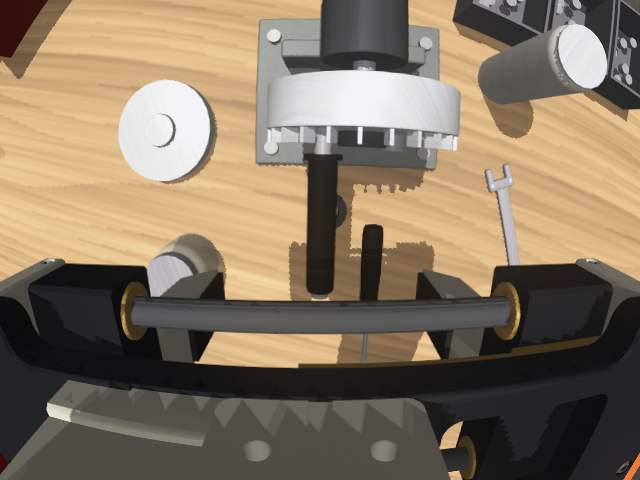

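The wrist picture shows the handle nearly vertical, from (325,155) to (319,293), between the open fingers. Plate bolts are at about (148,271), (155,424), (36,274) and (43,426). I'll use the bolts to get the yaw.

```bash
python3 - <<'E'
from h import *
W=arm.get_calibration("wrist")
P=[atz(ray("wrist",p,W),.017) for p in((148,271),(155,424),(36,274),(43,426))]
for p in P:print(p)
a=P[0]-P[1];b=P[2]-P[3];c=P[2]-P[0];d=P[3]-P[1]
for v in(a,b):print("y-dir yaw",np.degrees(np.arctan2(-v[0],v[1])))
for v in(c,d):print("x-dir yaw",np.degrees(np.arctan2(v[1],v[0])))
print("centre",sum(P)/4, [np.linalg.norm(v) for v in(a,b,c,d)])
l=arm.place_of("side","handle_grip");w=arm.place_of("wrist","handle_grip");t=arm.place_of("top","handle_grip")
h=np.array([.637,-.1055,.165])
for y in(12.4,13.5,15):
    u=np.array([np.cos(np.radians(y)),np.sin(np.radians(y)),0]);print(y,h-.085*u)
for cam in("wrist",):
  for p in((160,325),(225,322),(290,319)):
    print(atz(ray("wrist",p,W),.205))
E
```

```text
[ 0.59877992 -0.02482219  0.017     ]
[ 0.63855315 -0.20269069  0.017     ]
[0.73149838 0.00619976 0.017     ]
[ 0.77365888 -0.17020989  0.017     ]
y-dir yaw 12.604574537152025
y-dir yaw 13.441113483621447
x-dir yaw 13.156255803496789
x-dir yaw 13.51795691156592
centre [ 0.68562258 -0.09788075  0.017     ] [np.float64(0.18226111928022903), np.float64(0.18137771086301277), np.float64(0.13629582238444138), np.float64(0.1389552461094194)]
12.4 [ 0.55398286 -0.1237525   0.165     ]
13.5 [ 0.55434856 -0.12534286  0.165     ]
15 [ 0.5548963  -0.12749962  0.165     ]
[ 0.60740342 -0.08521431  0.205     ]
[ 0.56382458 -0.0945169   0.205     ]
[ 0.51672384 -0.10459313  0.205     ]
```

```bash
python3 -m inch '-0.01 0.004 0.02 0.03 0.09; -0.01 0.004 0.05 0.03 0.09; -0.01 0.004 0.08 0.03 0.09; -0.01 0.004 0.1 0.03 0.09; -0.01 0.004 0.11 0.03 0.09' 35
python3 -m inch '0 0 0 0 0.05; 0 0 0 0 0.03; 0 0 0 0 0.01; 0 0 0 0 0; 0 0 0 0 0' 35
python3 -m inch '0 0 0 0 0; 0 0 0 0 0; 0 0 0 0 0' 35
python3 - <<'E'
from h import *
W=arm.get_calibration("wrist");im=arm.get_image("wrist");cv2.imwrite("pics/w2.png",im[:,:,::-1])
s=arm.observe();print(s)
E
```

```text
clock: 2.9
position: [0.5439, -0.1008, 0.363]
ee_rot: [-3.121, -0.356, 0.004]
force: [-0.8, -0.5, -0.5]
width: 0.982
gripper_force: 0.0
clock: 3.4
position: [0.5448, -0.1004, 0.3654]
ee_rot: [3.121, 0.357, 0.002]
force: [-0.2, 0.1, 0.4]
width: 0.597
gripper_force: 0.0
clock: 3.7
position: [0.5446, -0.1004, 0.3648]
ee_rot: [3.121, 0.357, 0.0]
force: [0.5, -0.1, -0.3]
width: 0.334
gripper_force: 0.0
{'clock': 3.75, 'joints': array([ 0.26690622,  0.37326546, -0.24221738,  1.78567561,  0.10247901,
        0.99589927, -1.3576894 ]), 'dq': array([-0.00980654,  0.00044784, -0.03030069,  0.01138207, -0.03634561,
        0.01015296, -0.00032697]), 'joint_efforts': array([ 6.16150975e+00, -5.92755318e+01,  3.89397651e+00, -3.13546121e+01,
        3.81696224e+00, -1.09394532e+00, -2.35969154e-02]), 'position': array([ 0.54439001, -0.09946802,  0.36460369]), 'ee_rot': array([-3.11943070e+00, -3.57574134e-01,  9.90726624e-04]), 'force': array([-2.38400475, 12.28269845, -0.38697747]), 'ft_torque': array([2.36509829, 0.54227343, 0.0425806 ]), 'gripper_force': 5.612026154994965, 'width': 0.2890495162590318}
```

View pics/w2.png

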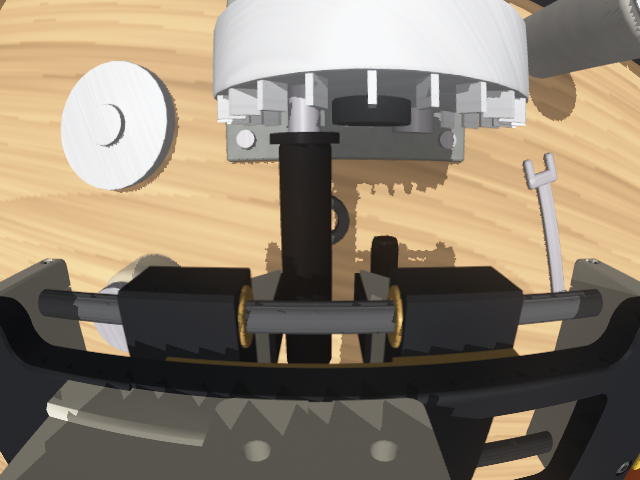

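The handle sits about 3 mm to the left of the pad centre, at (300,305). I'll shift that way and finish the grip.

```bash
python3 -m inch '0 -0.003 0 0 0; 0 -0.003 0 0 0; 0 -0.003 0 0 0; 0 -0.003 0 0 0; 0 -0.003 0 0 0' 35
python3 - <<'E'
from h import *
s=arm.observe();print(s)
u=np.array([.9736,.2284]);v=np.array([-.2284,.9736]);p=s["position"]
print("u,v,z",u@p[:2],v@p[:2],p[2]-.159)
for k in range(4):
  l=arm.place_of(["side","top"][k%2],["hub","counter"][k//2]) if 0 else 0
R=[ray(c,arm.place_of(c,"hub")[0]["point"]) for c in("wrist","top","side") if [arm.get_image(c)] and arm.place_of(c,"hub")]
x,e=tri(R);print("hub",x,e,"u,v",u@x[:2],v@x[:2])
E
```

```text
clock: 4.25
position: [0.5437, -0.0961, 0.3644]
ee_rot: [-3.119, -0.359, 0.001]
force: [-2.0, 7.0, -1.0]
width: 0.201
gripper_force: 35.0
{'clock': 4.25, 'joints': array([ 0.26250019,  0.371843  , -0.24396622,  1.78867431,  0.10254732,
        0.99478684, -1.3629585 ]), 'dq': array([0.00078096, 0.00019141, 0.00028035, 0.0021259 , 0.0006222 ,
       0.00111194, 0.00246676]), 'joint_efforts': array([  3.43872249, -59.70536828,   0.94969936, -30.5562973 ,
         1.82810627,  -0.46623934,  -0.06808968]), 'position': array([ 0.54372283, -0.0960566 ,  0.36437169]), 'ee_rot': array([-3.11889295e+00, -3.59193017e-01,  1.46914843e-03]), 'force': array([-1.99187413,  6.96915518, -1.02411754]), 'ft_torque': array([1.43039807, 0.25940919, 0.05154151]), 'gripper_force': 34.99510645866394, 'width': 0.201374494637816}
u,v,z 0.5074292236480475 -0.2177070026915314 0.20537169484738396
hub [ 0.63619275 -0.10342768  0.15923772] [np.float64(0.0028780743900387465), np.float64(0.0035293793130138948), np.float64(0.001098573093454447)] u,v 0.5957743736562551 -0.2460036158754965
```

```bash
cat > log.py <<'E'
from h import *
s=arm.observe();f=open("log.txt","a")
f.write(" ".join(map(str,[s["clock"],*s["position"],*s["force"],*s["ft_torque"],s["gripper_force"],s["width"]]))+"\n")
E
cat > rows.py <<'E'
import numpy as np,sys
a,b,st=map(float,sys.argv[1:])   # start, end, per call
P=lambda t:.05*np.array([np.sin(t),-np.cos(t)])
c=P(a).round(4)
while (b-a)*st>1e-6:
    o=c
    R=[(P(a+st*k/5)-o).round(4) for k in range(1,6)]
    print("; ".join(f"0 {y:.4f} {z:.4f} 0 0" for y,z in R)); c=o+R[-1]; a+=st
E
python3 rows.py -0.63 5.68 0.3; python3 log.py
```

```text
0 0.0025 -0.0017 0 0; 0 0.0051 -0.0032 0 0; 0 0.0078 -0.0046 0 0; 0 0.0105 -0.0058 0 0; 0 0.0133 -0.0069 0 0
0 0.0029 -0.0009 0 0; 0 0.0058 -0.0016 0 0; 0 0.0087 -0.0021 0 0; 0 0.0117 -0.0025 0 0; 0 0.0147 -0.0027 0 0
0 0.0030 0.0000 0 0; 0 0.0060 0.0002 0 0; 0 0.0090 0.0006 0 0; 0 0.0119 0.0011 0 0; 0 0.0148 0.0018 0 0
0 0.0029 0.0009 0 0; 0 0.0057 0.0020 0 0; 0 0.0084 0.0032 0 0; 0 0.0111 0.0046 0 0; 0 0.0137 0.0061 0 0
0 0.0025 0.0017 0 0; 0 0.0048 0.0035 0 0; 0 0.0071 0.0055 0 0; 0 0.0092 0.0076 0 0; 0 0.0112 0.0099 0 0
0 0.0019 0.0023 0 0; 0 0.0036 0.0048 0 0; 0 0.0052 0.0073 0 0; 0 0.0066 0.0100 0 0; 0 0.0078 0.0127 0 0
0 0.0011 0.0028 0 0; 0 0.0020 0.0056 0 0; 0 0.0028 0.0085 0 0; 0 0.0034 0.0115 0 0; 0 0.0037 0.0145 0 0
0 0.0003 0.0030 0 0; 0 0.0003 0.0060 0 0; 0 0.0001 0.0090 0 0; 0 -0.0002 0.0119 0 0; 0 -0.0007 0.0149 0 0
0 -0.0007 0.0029 0 0; 0 -0.0015 0.0058 0 0; 0 -0.0026 0.0086 0 0; 0 -0.0037 0.0114 0 0; 0 -0.0051 0.0140 0 0
0 -0.0015 0.0026 0 0; 0 -0.0032 0.0051 0 0; 0 -0.0050 0.0075 0 0; 0 -0.0069 0.0098 0 0; 0 -0.0090 0.0119 0 0
0 -0.0022 0.0021 0 0; 0 -0.0046 0.0040
[... 594 characters left out ...]
9 -0.0090 0 0; 0 -0.0095 -0.0115 0 0
0 -0.0015 -0.0026 0 0; 0 -0.0028 -0.0053 0 0; 0 -0.0040 -0.0081 0 0; 0 -0.0049 -0.0109 0 0; 0 -0.0057 -0.0138 0 0
0 -0.0007 -0.0029 0 0; 0 -0.0011 -0.0059 0 0; 0 -0.0014 -0.0089 0 0; 0 -0.0015 -0.0119 0 0; 0 -0.0014 -0.0149 0 0
0 0.0002 -0.0030 0 0; 0 0.0007 -0.0059 0 0; 0 0.0013 -0.0089 0 0; 0 0.0021 -0.0118 0 0; 0 0.0031 -0.0146 0 0
0 0.0011 -0.0028 0 0; 0 0.0024 -0.0055 0 0; 0 0.0039 -0.0081 0 0; 0 0.0055 -0.0106 0 0; 0 0.0072 -0.0131 0 0
0 0.0019 -0.0023 0 0; 0 0.0040 -0.0045 0 0; 0 0.0061 -0.0066 0 0; 0 0.0084 -0.0085 0 0; 0 0.0108 -0.0103 0 0
0 0.0025 -0.0016 0 0; 0 0.0051 -0.0031 0 0; 0 0.0078 -0.0045 0 0; 0 0.0106 -0.0057 0 0; 0 0.0134 -0.0067 0 0
```

First three steps, checking for slip and radial load.

```bash
python3 -m inch '0 0.0025 -0.0017 0 0; 0 0.0051 -0.0032 0 0; 0 0.0078 -0.0046 0 0; 0 0.0105 -0.0058 0 0; 0 0.0133 -0.0069 0 0' 38; python3 log.py
python3 -m inch '0 0.0029 -0.0009 0 0; 0 0.0058 -0.0016 0 0; 0 0.0087 -0.0021 0 0; 0 0.0117 -0.0025 0 0; 0 0.0147 -0.0027 0 0'; python3 log.py
python3 -m inch '0 0.0030 0 0 0; 0 0.0060 0.0002 0 0; 0 0.0090 0.0006 0 0; 0 0.0119 0.0011 0 0; 0 0.0148 0.0018 0 0'; python3 log.py
```

```text
clock: 5.2
position: [0.5467, -0.1085, 0.3713]
ee_rot: [-3.118, -0.36, 0.002]
force: [-0.9, 8.7, -0.9]
width: 0.215
gripper_force: 38.0
clock: 5.7
position: [0.5501, -0.1231, 0.3744]
ee_rot: [-3.118, -0.36, 0.001]
force: [-2.1, 7.3, 1.5]
width: 0.211
gripper_force: 38.0
clock: 6.2
position: [0.5536, -0.1379, 0.3728]
ee_rot: [-3.119, -0.359, -0.0]
force: [-1.5, 6.8, 3.2]
width: 0.207
gripper_force: 38.0
```

```bash
python3 -m inch '0 0.0029 0.0009 0 0; 0 0.0057 0.0020 0 0; 0 0.0084 0.0032 0 0; 0 0.0111 0.0046 0 0; 0 0.0137 0.0061 0 0'; python3 log.py
python3 -m inch '0 0.0025 0.0017 0 0; 0 0.0048 0.0035 0 0; 0 0.0071 0.0055 0 0; 0 0.0092 0.0076 0 0; 0 0.0112 0.0099 0 0'; python3 log.py
python3 -m inch '0 0.0019 0.0023 0 0; 0 0.0036 0.0048 0 0; 0 0.0052 0.0073 0 0; 0 0.0066 0.0100 0 0; 0 0.0078 0.0127 0 0'; python3 log.py
python3 -m inch '0 0.0011 0.0028 0 0; 0 0.0020 0.0056 0 0; 0 0.0028 0.0085 0 0; 0 0.0034 0.0115 0 0; 0 0.0037 0.0145 0 0'; python3 log.py
python3 -c "
import numpy as np
L=np.loadtxt('log.txt');v=np.array([-.2284,.9736])
y=-(L[:,1:3]@v)-.2472;z=L[:,3]-.159-.165
print(np.c_[L[:,0],y,z,np.hypot(y,z),np.arctan2(y,z),L[:,4:7]@[-v[0],0-v[1],0],L[:,6],L[:,11]].round(4))"
```

```text
clock: 6.7
position: [0.5568, -0.1515, 0.3666]
ee_rot: [-3.12, -0.359, -0.0]
force: [-1.0, 5.6, 2.8]
width: 0.206
gripper_force: 38.0
clock: 7.2
position: [0.5594, -0.1625, 0.3567]
ee_rot: [-3.12, -0.359, -0.001]
force: [-0.6, 5.6, 1.8]
width: 0.209
gripper_force: 38.0
clock: 7.7
position: [0.5613, -0.1701, 0.3439]
ee_rot: [-3.12, -0.359, -0.001]
force: [0.7, 5.6, 1.7]
width: 0.207
gripper_force: 38.0
clock: 8.2
position: [0.5621, -0.1737, 0.3294]
ee_rot: [-3.12, -0.359, -0.001]
force: [-0.4, 5.3, 1.5]
width: 0.207
gripper_force: 38.0
[[ 4.7000e+00 -2.9500e-02  4.0400e-02  5.0000e-02 -6.3070e-01 -6.1948e+00
  -8.6520e-01  2.0610e-01]
 [ 5.2000e+00 -1.6700e-02  4.7300e-02  5.0200e-02 -3.3890e-01 -8.6504e+00
  -8.5580e-01  2.1510e-01]
 [ 5.7000e+00 -1.7000e-03  5.0400e-02  5.0400e-02 -3.4500e-02 -7.5661e+00
   1.5463e+00  2.1150e-01]
 [ 6.2000e+00  1.3500e-02  4.8800e-02  5.0600e-02  2.7080e-01 -6.9320e+00
   3.2252e+00  2.0710e-01]
 [ 6.7000e+00  2.7500e-02  4.2600e-02  5.0700e-02  5.7270e-01 -5.6461e+00
   2.8477e+00  2.0580e-01]
 [ 7.2000e+00  3.8800e-02  3.2700e-02  5.0700e-02  8.6990e-01 -5.6055e+00
   1.8040e+00  2.0890e-01]
 [ 7.7000e+00  4.6600e-02  1.9900e-02  5.0700e-02  1.1669e+00 -5.2685e+00
   1.7438e+00  2.0710e-01]
 [ 8.2000e+00  5.0300e-02  5.4000e-03  5.0600e-02  1.4633e+00 -5.2927e+00
   1.5348e+00  2.0720e-01]]
```

```bash
python3 -m inch '0 0.0003 0.0030 0 0; 0 0.0003 0.0060 0 0; 0 0.0001 0.0090 0 0; 0 -0.0002 0.0119 0 0; 0 -0.0007 0.0149 0 0'; python3 log.py
python3 -m inch '0 -0.0007 0.0029 0 0; 0 -0.0015 0.0058 0 0; 0 -0.0026 0.0086 0 0; 0 -0.0037 0.0114 0 0; 0 -0.0051 0.0140 0 0'; python3 log.py
python3 -m inch '0 -0.0015 0.0026 0 0; 0 -0.0032 0.0051 0 0; 0 -0.0050 0.0075 0 0; 0 -0.0069 0.0098 0 0; 0 -0.0090 0.0119 0 0'; python3 log.py
python3 -m inch '0 -0.0022 0.0021 0 0; 0 -0.0046 0.0040 0 0; 0 -0.0070 0.0057 0 0; 0 -0.0096 0.0073 0 0; 0 -0.0122 0.0087 0 0'; python3 log.py
python3 -m inch '0 -0.0027 0.0013 0 0; 0 -0.0055 0.0024 0 0; 0 -0.0083 0.0034 0 0; 0 -0.0112 0.0042 0 0; 0 -0.0142 0.0048 0 0'; python3 log.py
cat > an.py <<'E'
import numpy as np
from scipy.optimize import least_squares
L=np.loadtxt('log.txt')[1:];v=np.array([-.2284,.9736])
y=-(L[:,1:3]@v)-.2472;z=L[:,3]-.159-.165
th=np.unwrap(np.arctan2(y,z));Fy=-(L[:,4:6]@v);Fz=L[:,6]
r=np.hypot(y,z)
# torque resisting clockwise motion: -(F . tangent), tangent=(cos th, -sin th)
t=-.05*(Fy*np.cos(th)-Fz*np.sin(th));rad=Fy*np.sin(th)+Fz*np.cos(th)
d=np.sign(np.gradient(th))
print(np.c_[L[:,0],th,r*1e3,Fy,Fz,t,rad,L[:,11]].round(3))
M=np.c_[d,np.sin(th),np.cos(th)]
if len(th)>8:
  # friction d*f - A sin(th+al), plus optional sensor/cabling bias forces folded in sin/cos
  c,res,_,_=np.linalg.lstsq(M,t,rcond=None);A=np.hypot(c[1],c[2]);al=np.arctan2(-c[2],-c[1])
  print("fric",c[0],"A",A,"alpha",al,"target th",(np.pi-al)%(2*np.pi),"rms",np.sqrt(np.mean((M@c-t)**2)))
E
python3 an.py
```

```text
clock: 8.7
position: [0.562, -0.173, 0.3146]
ee_rot: [-3.12, -0.359, -0.001]
force: [-1.5, 5.5, 2.8]
width: 0.207
gripper_force: 38.0
clock: 9.2
position: [0.5608, -0.1681, 0.3006]
ee_rot: [-3.12, -0.358, -0.001]
force: [-1.3, 4.5, 4.4]
width: 0.205
gripper_force: 38.0
clock: 9.7
position: [0.5587, -0.1595, 0.2889]
ee_rot: [-3.121, -0.358, -0.001]
force: [-1.5, 5.1, 5.5]
width: 0.204
gripper_force: 38.0
clock: 10.2
position: [0.556, -0.1482, 0.2804]
ee_rot: [3.121, 0.357, 0.002]
force: [-1.4, 2.6, 7.1]
width: 0.207
gripper_force: 38.0
clock: 10.7
position: [0.5529, -0.1351, 0.2755]
ee_rot: [3.12, 0.356, 0.002]
force: [0.6, -1.0, 5.0]
width: 0.205
gripper_force: 38.0
[[ 5.2000e+00 -3.3900e-01  5.0160e+01 -8.6500e+00 -8.5600e-01  4.2200e-01
   2.0680e+00  2.1500e-01]
 [ 5.7000e+00 -3.4000e-02  5.0398e+01 -7.5660e+00  1.5460e+00  3.7500e-01
   1.8060e+00  2.1100e-01]
 [ 6.2000e+00  2.7100e-01  5.0595e+01 -6.9320e+00  3.2250e+00  3.7700e-01
   1.2530e+00  2.0700e-01]
 [ 6.7000e+00  5.7300e-01  5.0682e+01 -5.6460e+00  2.8480e+00  3.1400e-01
  -6.6600e-01  2.0600e-01]
 [ 7.2000e+00  8.7000
[... 214 characters left out ...]
e+01 -5.2930e+00  1.5350e+00  1.0500e-01
  -5.0980e+00  2.0700e-01]
 [ 8.7000e+00  1.7590e+00  5.0444e+01 -5.6790e+00  2.8480e+00  8.7000e-02
  -6.1110e+00  2.0700e-01]
 [ 9.2000e+00  2.0540e+00  5.0258e+01 -4.6500e+00  4.4440e+00  8.9000e-02
  -6.1820e+00  2.0500e-01]
 [ 9.7000e+00  2.3480e+00  5.0065e+01 -5.2940e+00  5.4960e+00  1.0000e-02
  -7.6280e+00  2.0400e-01]
 [ 1.0200e+01  2.6370e+00  4.9811e+01 -2.8900e+00  7.1290e+00  4.6000e-02
  -7.6380e+00  2.0700e-01]
 [ 1.0700e+01  2.9260e+00  4.9618e+01  1.1070e+00  5.0140e+00  1.0800e-01
  -4.6610e+00  2.0500e-01]]
fric 0.24878077864693313 A 0.19935852881033536 alpha -0.8247065376739005 target th 3.9662991912636936 rms 0.021614567130003003
```

```bash
python3 -m inch '0 -0.0029 0.0004 0 0; 0 -0.0059 0.0006 0 0; 0 -0.0089 0.0007 0 0; 0 -0.0119 0.0006 0 0; 0 -0.0149 0.0003 0 0'; python3 log.py
python3 -m inch '0 -0.0030 -0.0005 0 0; 0 -0.0059 -0.0011 0 0; 0 -0.0088 -0.0020 0 0; 0 -0.0116 -0.0030 0 0; 0 -0.0144 -0.0041 0 0'; python3 log.py
python3 -m inch '0 -0.0027 -0.0013 0 0; 0 -0.0053 -0.0028 0 0; 0 -0.0078 -0.0045 0 0; 0 -0.0102 -0.0063 0 0; 0 -0.0125 -0.0082 0 0'; python3 log.py
python3 -m inch '0 -0.0022 -0.0021 0 0; 0 -0.0042 -0.0042 0 0; 0 -0.0061 -0.0065 0 0; 0 -0.0079 -0.0090 0 0; 0 -0.0095 -0.0115 0 0'; python3 log.py
python3 -m inch '0 -0.0015 -0.0026 0 0; 0 -0.0028 -0.0053 0 0; 0 -0.0040 -0.0081 0 0; 0 -0.0049 -0.0109 0 0; 0 -0.0057 -0.0138 0 0'; python3 log.py
python3 an.py | tail -8
```

```text
clock: 11.2
position: [0.5493, -0.1199, 0.2747]
ee_rot: [3.121, 0.357, 0.001]
force: [2.5, -1.1, 1.6]
width: 0.207
gripper_force: 38.0
clock: 11.7
position: [0.5459, -0.1056, 0.2787]
ee_rot: [-3.121, -0.357, 0.0]
force: [4.0, -0.3, -2.9]
width: 0.208
gripper_force: 38.0
clock: 12.2
position: [0.5429, -0.0932, 0.287]
ee_rot: [-3.121, -0.358, 0.001]
force: [4.5, 2.4, -5.6]
width: 0.203
gripper_force: 38.0
clock: 12.7
position: [0.5406, -0.0838, 0.2984]
ee_rot: [-3.12, -0.358, 0.001]
force: [4.6, 2.6, -7.1]
width: 0.207
gripper_force: 38.0
clock: 13.2
position: [0.5393, -0.0781, 0.3122]
ee_rot: [-3.12, -0.358, 0.001]
force: [4.1, 3.4, -6.6]
width: 0.208
gripper_force: 38.0
   2.1490e+00  2.0800e-01]
 [ 1.2200e+01  3.8620e+00  4.9257e+01 -1.3440e+00 -5.6310e+00  1.3500e-01
   5.1190e+00  2.0300e-01]
 [ 1.2700e+01  4.1670e+00  4.9310e+01 -1.4680e+00 -7.1180e+00  2.6600e-01
   4.9490e+00  2.0700e-01]
 [ 1.3200e+01  4.4710e+00  4.9377e+01 -2.4150e+00 -6.6080e+00  2.9200e-01
   3.9220e+00  2.0800e-01]]
fric 0.22880746605200705 A 0.19245826974907132 alpha -0.9756991945973745 target th 4.117291848187167 rms 0.02484539551199396
```

```bash
python3 -m inch '0 -0.0007 -0.0029 0 0; 0 -0.0011 -0.0059 0 0; 0 -0.0014 -0.0089 0 0; 0 -0.0015 -0.0119 0 0; 0 -0.0014 -0.0149 0 0'; python3 log.py
python3 -m inch '0 0.0002 -0.0030 0 0; 0 0.0007 -0.0059 0 0; 0 0.0013 -0.0089 0 0; 0 0.0021 -0.0118 0 0; 0 0.0031 -0.0146 0 0'; python3 log.py
python3 -m inch '0 0.0011 -0.0028 0 0; 0 0.0024 -0.0055 0 0; 0 0.0039 -0.0081 0 0; 0 0.0055 -0.0106 0 0; 0 0.0072 -0.0131 0 0'; python3 log.py
python3 -m inch '0 0.0019 -0.0023 0 0; 0 0.0040 -0.0045 0 0; 0 0.0061 -0.0066 0 0; 0 0.0084 -0.0085 0 0; 0 0.0108 -0.0103 0 0'; python3 log.py
python3 an.py | tail -20; python3 rows.py 5.67 2.97 -0.3
```

```text
clock: 13.7
position: [0.539, -0.0766, 0.3271]
ee_rot: [-3.12, -0.358, 0.001]
force: [4.0, 3.2, -6.6]
width: 0.204
gripper_force: 38.0
clock: 14.2
position: [0.5397, -0.0795, 0.3417]
ee_rot: [-3.12, -0.358, 0.001]
force: [4.5, 4.8, -7.2]
width: 0.205
gripper_force: 38.0
clock: 14.7
position: [0.5413, -0.0864, 0.3547]
ee_rot: [-3.119, -0.359, 0.001]
force: [4.5, 4.4, -7.7]
width: 0.207
gripper_force: 38.0
clock: 15.2
position: [0.5438, -0.0966, 0.3649]
ee_rot: [-3.119, -0.359, 0.002]
force: [4.1, 5.9, -6.7]
width: 0.208
gripper_force: 38.0
  -4.6610e+00  2.0500e-01]
 [ 1.1200e+01  3.2420e+00  4.9528e+01  1.6640e+00  1.6460e+00  7.5000e-02
  -1.8050e+00  2.0700e-01]
 [ 1.1700e+01  3.5530e+00  4.9379e+01  1.1740e+00 -2.8560e+00  1.1100e-01
   2.1490e+00  2.0800e-01]
 [ 1.2200e+01  3.8620e+00  4.9257e+01 -1.3440e+00 -5.6310e+00  1.3500e-01
   5.1190e+00  2.0300e-01]
 [ 1.2700e+01  4.1670e+00  4.9310e+01 -1.4680e+00 -7.1180e+00  2.6600e-01
   4.9490e+00  2.0700e-01]
 [ 1.3200e+01  4.4710e+00  4.9377e+01 -2.4150e+00 -6.6080e+00  2.9200e-01
   3.9220e+00  2.0800e-01]
 [ 1.3700e+01  4.7740e+
[... 761 characters left out ...]
057 0 0; 0 -0.0024 0.0087 0 0; 0 -0.0029 0.0116 0 0; 0 -0.0031 0.0146 0 0
0 -0.0001 0.0030 0 0; 0 -0.0000 0.0060 0 0; 0 0.0003 0.0090 0 0; 0 0.0007 0.0120 0 0; 0 0.0014 0.0149 0 0
0 0.0008 0.0029 0 0; 0 0.0017 0.0057 0 0; 0 0.0029 0.0085 0 0; 0 0.0042 0.0112 0 0; 0 0.0057 0.0138 0 0
0 0.0016 0.0025 0 0; 0 0.0034 0.0050 0 0; 0 0.0053 0.0073 0 0; 0 0.0073 0.0094 0 0; 0 0.0095 0.0115 0 0
0 0.0023 0.0019 0 0; 0 0.0047 0.0037 0 0; 0 0.0072 0.0054 0 0; 0 0.0098 0.0069 0 0; 0 0.0125 0.0082 0 0
0 0.0028 0.0011 0 0; 0 0.0056 0.0021 0 0; 0 0.0085 0.0030 0 0; 0 0.0114 0.0036 0 0; 0 0.0144 0.0041 0 0
0 0.0030 0.0003 0 0; 0 0.0060 0.0004 0 0; 0 0.0090 0.0003 0 0; 0 0.0120 0.0001 0 0; 0 0.0149 -0.0003 0 0
```

```bash
python3 -m inch '0 -0.0024 0.0018 0 0; 0 -0.0047 0.0037 0 0; 0 -0.0068 0.0058 0 0; 0 -0.0089 0.0080 0 0; 0 -0.0108 0.0103 0 0'; python3 log.py
python3 -m inch '0 -0.0017 0.0025 0 0; 0 -0.0033 0.0050 0 0; 0 -0.0048 0.0076 0 0; 0 -0.0061 0.0103 0 0; 0 -0.0072 0.0131 0 0' >/dev/null; python3 log.py
python3 -m inch '0 -0.0010 0.0028 0 0; 0 -0.0018 0.0057 0 0; 0 -0.0024 0.0087 0 0; 0 -0.0029 0.0116 0 0; 0 -0.0031 0.0146 0 0'>/dev/null; python3 log.py
python3 -m inch '0 -0.0001 0.0030 0 0; 0 0 0.0060 0 0; 0 0.0003 0.0090 0 0; 0 0.0007 0.0120 0 0; 0 0.0014 0.0149 0 0'>/dev/null; python3 log.py
python3 -m inch '0 0.0008 0.0029 0 0; 0 0.0017 0.0057 0 0; 0 0.0029 0.0085 0 0; 0 0.0042 0.0112 0 0; 0 0.0057 0.0138 0 0'>/dev/null; python3 log.py
python3 an.py | tail -12
```

```text
clock: 15.7
position: [0.5414, -0.0868, 0.355]
ee_rot: [-3.12, -0.358, 0.0]
force: [-0.3, 5.2, 4.7]
width: 0.206
gripper_force: 38.0
  -2.7110e+00  2.0800e-01]
 [ 1.5700e+01  5.3830e+00  4.9834e+01 -5.0810e+00  4.6800e+00 -2.5000e-02
   6.8890e+00  2.0600e-01]
 [ 1.6200e+01  5.0750e+00  4.9638e+01 -5.1100e+00  3.3750e+00 -6.7000e-02
   5.9740e+00  2.0600e-01]
 [ 1.6700e+01  4.7700e+00  4.9522e+01 -5.7600e+00  2.0090e+00 -8.4000e-02
   5.8660e+00  2.0900e-01]
 [ 1.7200e+01  4.4660e+00  4.9404e+01 -4.4950e+00  1.7450e+00 -1.4000e-01
   3.9320e+00  2.0800e-01]
 [ 1.7700e+01  4.1610e+00  4.9364e+01 -4.2460e+00  2.5320e+00 -2.1900e-01
   2.2910e+00  2.0900e-01]]
fric 0.2249254225978451 A 0.19241902388394216 alpha -0.9609497886736373 target th 4.102542442263431 rms 0.022484098967551113
```

```bash
python3 -m inch '0 0.0016 0.0025 0 0; 0 0.0034 0.0050 0 0; 0 0.0053 0.0073 0 0; 0 0.0073 0.0094 0 0; 0 0.0095 0.0115 0 0'; python3 log.py
python3 -m inch '0 0.0023 0.0019 0 0; 0 0.0047 0.0037 0 0; 0 0.0072 0.0054 0 0; 0 0.0098 0.0069 0 0; 0 0.0125 0.0082 0 0'>/dev/null; python3 log.py
python3 -m inch '0 0.0028 0.0011 0 0; 0 0.0056 0.0021 0 0; 0 0.0085 0.0030 0 0; 0 0.0114 0.0036 0 0; 0 0.0144 0.0041 0 0'>/dev/null; python3 log.py
python3 -m inch '0 0.0030 0.0003 0 0; 0 0.0060 0.0004 0 0; 0 0.0090 0.0003 0 0; 0 0.0120 0.0001 0 0; 0 0.0149 -0.0003 0 0'>/dev/null; python3 log.py
python3 an.py | tail -10;  python3 rows.py 2.97 4.17 0.28
python3 - <<'E'
import numpy as np
L=np.loadtxt('log.txt')[1:];v=np.array([-.2284,.9736])
y=-(L[:,1:3]@v);z=L[:,3]-.159
A=np.c_[y,z,np.ones(len(y))];c=np.linalg.lstsq(A,y*y+z*z,rcond=None)[0];a,b=c[:2]/2
print("circle",a,b,np.sqrt(c[2]+a*a+b*b))
E
```

```text
clock: 18.2
position: [0.5429, -0.0932, 0.2867]
ee_rot: [-3.12, -0.358, 0.001]
force: [0.8, 5.2, 3.6]
width: 0.206
gripper_force: 38.0
   2.2910e+00  2.0900e-01]
 [ 1.8200e+01  3.8580e+00  4.9408e+01 -4.8300e+00  3.6010e+00 -3.0000e-01
   4.5400e-01  2.0600e-01]
 [ 1.8700e+01  3.5550e+00  4.9474e+01 -6.1420e+00  4.9140e+00 -3.8000e-01
  -2.0300e+00  2.0700e-01]
 [ 1.9200e+01  3.2590e+00  4.9600e+01 -5.3960e+00  6.4950e+00 -3.0600e-01
  -5.8160e+00  2.0600e-01]
 [ 1.9700e+01  2.9700e+00  4.9739e+01 -8.8770e+00  4.6510e+00 -3.9800e-01
  -6.0950e+00  2.1100e-01]]
fric 0.2251353112528569 A 0.1915986780403334 alpha -0.9714064264396494 target th 4.112999080029443 rms 0.02634461781196851
0 -0.0027 0.0004 0 0; 0 -0.0055 0.0006 0 0; 0 -0.0083 0.0007 0 0; 0 -0.0111 0.0006 0 0; 0 -0.0139 0.0004 0 0
0 -0.0028 -0.0004 0 0; 0 -0.0055 -0.0009 0 0; 0 -0.0082 -0.0016 0 0; 0 -0.0109 -0.0024 0 0; 0 -0.0135 -0.0034 0 0
0 -0.0026 -0.0012 0 0; 0 -0.0051 -0.0024 0 0; 0 -0.0075 -0.0038 0 0; 0 -0.0098 -0.0054 0 0; 0 -0.0121 -0.0071 0 0
0 -0.0021 -0.0018 0 0; 0 -0.0042 -0.0037 0 0; 0 -0.0061 -0.0057 0 0; 0 -0.0079 -0.0078 0 0; 0 -0.0096 -0.0101 0 0
0 -0.0016 -0.0023 0 0; 0 -0.0030 -0.0047 0 0; 0 -0.0043 -0.0072 0 0; 0 -0.0055 -0.0097 0 0; 0 -0.0065 -0.0123 0 0
circle 0.24771572040746737 0.1654385954005947 0.05001812812999964
```

```bash
python3 -m inch '0 -0.0027 0.0004 0 0; 0 -0.0055 0.0006 0 0; 0 -0.0083 0.0007 0 0; 0 -0.0111 0.0006 0 0; 0 -0.0139 0.0004 0 0'>/dev/null; python3 log.py
python3 -m inch '0 -0.0028 -0.0004 0 0; 0 -0.0055 -0.0009 0 0; 0 -0.0082 -0.0016 0 0; 0 -0.0109 -0.0024 0 0; 0 -0.0135 -0.0034 0 0'>/dev/null; python3 log.py
python3 -m inch '0 -0.0026 -0.0012 0 0; 0 -0.0051 -0.0024 0 0; 0 -0.0075 -0.0038 0 0; 0 -0.0098 -0.0054 0 0; 0 -0.0121 -0.0071 0 0'>/dev/null; python3 log.py
python3 -m inch '0 -0.0021 -0.0018 0 0; 0 -0.0042 -0.0037 0 0; 0 -0.0061 -0.0057 0 0; 0 -0.0079 -0.0078 0 0; 0 -0.0103 -0.0109 0 0'; python3 log.py
python3 -m inch '0 0 0 0 0; 0 0 0 0 0; 0 0 0 0 0; 0 0 0 0 0; 0 0 0 0 0'; python3 log.py
python3 an.py | tail -11
python3 - <<'E'
from h import *
im=arm.get_image("wrist");cv2.imwrite("pics/w3.png",im[:,:,::-1])
E
```

```text
clock: 21.7
position: [0.5411, -0.0855, 0.2954]
ee_rot: [-3.121, -0.357, 0.001]
force: [6.9, 0.3, -4.8]
width: 0.205
gripper_force: 38.0
clock: 22.2
position: [0.5411, -0.0853, 0.2959]
ee_rot: [-3.12, -0.358, 0.001]
force: [2.3, 5.9, 2.7]
width: 0.207
gripper_force: 38.0
 [ 2.0200e+01  3.2210e+00  4.9554e+01  1.6610e+00  1.8300e+00  7.6000e-02
  -1.9560e+00  2.0800e-01]
 [ 2.0700e+01  3.5080e+00  4.9383e+01  2.1450e+00 -1.4540e+00  1.2600e-01
   5.8900e-01  2.0500e-01]
 [ 2.1200e+01  3.7940e+00  4.9394e+01  1.4130e+00 -4.5210e+00  1.9300e-01
   2.7340e+00  2.0500e-01]
 [ 2.1700e+01  4.0960e+00  4.9447e+01  1.3230e+00 -4.7740e+00  2.3300e-01
   1.6780e+00  2.0500e-01]
 [ 2.2200e+01  4.1060e+00  4.9346e+01 -5.2610e+00  2.7150e+00 -2.6200e-01
   2.7730e+00  2.0700e-01]]
fric 0.21085918227695194 A 0.18880607284742876 alpha -1.100769828425435 target th 4.242362482015228 rms 0.08286580455186486
```

View pics/w3.png

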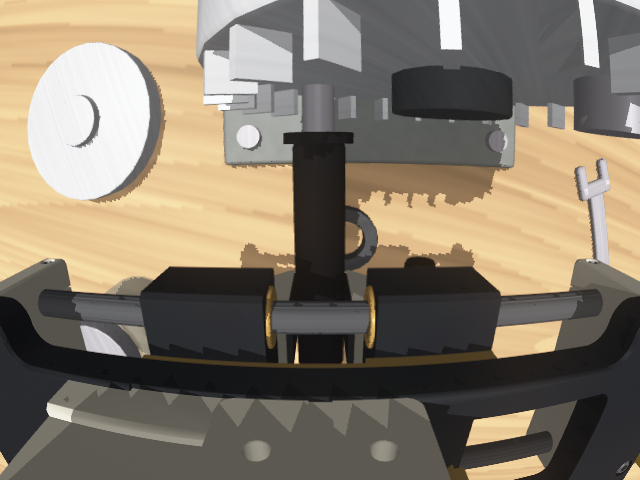

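The picture shows the sleeve still between the pads at (300,320), and the collar and bystanders look untouched. The wheel is at 4.11 rad, which matches the fitted target.

```bash
python3 -c "
from cell import arm
print(arm.sign_off())"
```

```text
the job is handed in; nothing more can be done
None
```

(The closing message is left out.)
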